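# Load a tube offcut in the drilling cradle

## Task

Load the drilling cradle: first press its flip stop down with a fingertip until it lies level across the upper end of the gutter, then gently nudge the steel tube lying in the gutter up the slope until it drops into the hollow against the stop and stays there. Only push: do not grip or lift the tube, and leave everything else on the bench where it is.

Things in the scene. Friction and masses are not known exactly. Their poses are not given: they have to be found in the camera images.
- cradle: The drilling cradle, fixed to the bench: plywood base 262 x 136 x 12 mm under a dark sheet-metal gutter. Origin: on the bench surface, on the gutter's centre line; x horizontal along the gutter, uphill; y across; z up ('cradle' numbers below are in this frame). Gutter floor 74 mm wide between cheeks 3 mm thick, 14 mm high; crest at x 45, z 43.6 mm. Nothing stands behind its foot (x below -98 mm).
- foot (a point): Middle of the gutter floor at its lower end: cradle x = -98 mm, z = 18 mm. Here two ears, 9 mm wide and 14 mm high, one at each cheek, stop the tube from rolling out; the 56 mm gap between them is open at the back, so that a finger can come at the tube from behind.
- tube: Steel tube offcut lying across the gutter, free to roll: 32 mm diameter, 70 mm long, about 0.15 kg. Origin: its centre. Its own y axis is the tube's axis, about which the frame turns as it rolls. It starts against the ears at the foot (centre at cradle x = -85, z = 37 mm) and rolls back there if let go on the slope.
- gutter: The sloping floor of the gutter (fixed). Origin: on the floor surface at the crest, mid-width; x uphill along the slope (10 degrees above level), y across, z square off the floor. The tube rolling on it has its centre at z = 16 mm, x from -129 mm (foot) to 0 (crest). Past the crest the floor falls at 20 degrees into the hollow, whose far end is open unless the flip stop is down.
- seat (a point): Where the tube's centre lies when it rests in the hollow against the lowered stop: cradle x = 63 mm, y = 0, z = 54.1 mm, that is 18 mm past the crest. The cheeks beside the hollow reach up to z = 58 mm.
- flip_stop (a joint): Angle of the flip stop, rad: 0 when level across the gutter (a mechanical limit), growing as it is raised; it starts raised (0.7 to 1.25). A steel bar 10 mm wide and 14 mm deep, reaching 106 mm from its pivot, the last 24 mm a black grip 13 x 18 mm. Stiff friction hinge: it stays at any angle; about 1 N at its end moves it.
- stop_pivot (a point): Pivot of the flip stop, on the bar's middle line: cradle x = 84, y = 48, z = 54.1 mm; its axis is along cradle x. At angle q the bar points from here to cradle -y by cos q and up by sin q. Level, its top is at z = 61 mm, and its side that meets the tube at cradle x = 79 mm.
- stop_tip (a point): Middle of the black grip at the free end of the flip stop, 94 mm from the pivot.
- next_tube: A second steel tube offcut, 32 mm across and 70 mm tall, standing upright near the cradle (origin: centre of its foot); leave it alone.
- clear_tube: Clear plastic tube offcut, 38 mm across and 66 mm tall, standing upright near the cradle (origin: centre of its foot); leave it alone.
- tape_roll: Roll of masking tape lying flat, 112 mm across, 19 mm high (origin: centre of its underside); leave it alone.
- cork_disc: Cork disc, 36 mm across, 5 mm thick, lying flat (origin: centre of its underside); leave it alone.
- screwdriver: Black-handled screwdriver, 160 mm long, lying down; leave it alone.
- glue_bottle: White plastic bottle, 38 mm across, 95 mm tall, standing (origin: centre of its foot); leave it alone.
- bit_case: Yellow and black screwdriver-bit case, 119 x 169 x 40 mm, lying flat (origin: centre of its underside); leave it alone.
Not all that is in view belongs to the job. Leave any red or yellow look-alike of the tube alone.

How it is judged:
On the way, in this order (a step that is already met when the one before it is completed fails the run):
1. the flip stop lies level across the gutter while the tube still waits below the crest (value of joint flip_stop below 0.08 rad and x of tube in the frame of gutter below 0 m), for 0.2 s.
2. the tube lies in the hollow against the stop (distance between tube and seat below 0.005 m and value of joint flip_stop below 0.08 rad), for 0.3 s.
At the end, for the whole second after the job is handed in: The flip stop is down (within 0.08 rad of level) and the tube rests in the hollow with its centre within 5 mm of the seat point, both at rest (all of step 2 and linear speed of tube below 0.01 m/s and velocity of joint flip_stop between -0.05 and 0.05 rad/s); the robot touches nothing.
It fails at once if the tube was lifted: its centre rose more than 7 mm above where rolling on the gutter floor puts it (z of tube in the frame of gutter above 0.023 m).
It fails at once if the tube was gripped or rammed: more than 30 N between the fingers and it (contact force between the fingers and tube above 30 N).
It fails at once if something else on the bench was moved by more than 20 mm (distance of any of next_tube, clear_tube, tape_roll, cork_disc, screwdriver, glue_bottle, bit_case from where it was at the start of the episode above 0.02 m).
It also fails if it takes over 48 s, if anything falls off the work surface, if the arm or the gripper's body presses on something with over 40 N, if the wrist force passes 120 N, or if a joint passes its speed limit or range.

## Robot

A 7-joint arm with a two-finger parallel gripper is mounted at the origin on the work surface. World frame = base frame: x ahead of the robot, y to its left, z up, the work surface at z = 0. Lengths are in m, angles in rad, forces in N, time in s.
With the tool pointing down it reaches from about 0.425 to 0.875 m from the base axis. Payload 8.4 kg.
Tool frame: the origin (TCP) lies midway between the tips of the shut fingers; the grasp point (between the pads) lies 19 mm behind it; z points along the fingers, y is the line along which they close (so a half turn about z gives the same grasp; the last joint's range is limited). The gripper opens to 85 mm and grips with 20 to 120 N. Pads are 22 mm wide; open, the fingers measure 114 mm over their backs; the gripper's body (76 mm by 85 mm) begins 54 mm behind the grasp point. The pads swing forward as they close: fully open they stand 13 mm farther back than shut.
Start: joints at [-1.448, 0.333, 0.04, 1.465, -0.013, 1.343, -0.059], TCP at [0.143, 0.634, 0.231] pointing down, gripper open.
Joint ranges: [-2.58, 2.58], [-0.38, 2.09], [-1.3, 1.39], [0.25, 2.4], [-1.5, 4.64], [0.08, 2.09], [-2.65, 2.65]. Speed limits (rad/s): [2.22, 2.22, 2.79, 2.79, 3.14, 3.14, 3.14].

## Interface

Orientations are given as a rotation vector (axis times angle).
In Python, from rig import robot, optics gives the robot as it stands.
- The arm moves only by the tool play_rows, never from a script. Its argument "increments" is a list of rows, each a list of 5 numbers: the shift along the tool's x, y, z in mm, then the turn about the tool's z in degrees, then the closure, from -1 (fully open) to 1 (shut), so that 0 is half open. In form: [[dx, dy, dz, spin, claw], ...]. A call has exactly 5 rows; each row is the pose to reach, as a shift and turn from the pose commanded when the call began, along the tool's axes at that moment; what a row does not reach only later rows make up. A row lasts 1/10 s, in which the tool goes at most 50 mm and 8.59 degrees, less where a joint would pass 70% of its speed; a pose out of reach is approached as far as the arm can. A call with a gripper value outside its range is refused whole. The fingers move at their own pace and stop on an object; "force" is the grip in N (left out, the last holds). Time passes only in rows, so rows that repeat a pose let the fingers close, or fill a call up. It gives the time, the measured TCP pose, the force, the opening and the grip force at its end, in the units of the state.
- robot.state(): the state, without advancing time (a new reading comes with each control period).
- optics.get_image(name): name is "side" or "top"; returns the picture (420x560x3 uint8, red, green, blue); there is no depth.
- optics.camera_model(name): a dict with "fx", "fy", "cx", "cy" (pixels), "extrinsics" (4x4, takes a point from world to camera coordinates). Camera axes: x right, y down, z forward; pixel columns grow to the right and rows downward; lengths in m; the calibration is good to about 2 mm. A picture is of the moment at which its call begins. camera_model takes no time and is no camera call.
- robot.sign_off(): hands the job in; it is judged then, once.
Trained networks look in the newest picture that a camera, given by its name, has taken for a name from the list of things; names that differ only in an ending like _2 or _b are one class to them, and where a whole thing is asked for, a point or a joint stands for the part that bears it (a point fixed in the world has none). Each returns a list of dicts, best first, with "score" (0 to 1); they miss things now and then, are a little off and sometimes report something else, mostly with a low value. They report only what shows in the picture. A call takes as long as a camera call. They do not tell look-alikes from the thing itself.
- optics.recognise(camera, target): "xy" ([column, row] as shares, 0 to 1, of the picture: columns of its width, rows of its height, amid what is visible of it).
- optics.trace(camera, target): "mask" (420x560 bool, what is visible of it) and "xy" ([column, row] as shares, 0 to 1, of the picture: columns of its width, rows of its height, amid what is visible of it).
The state is a dict: "t": time; "qpos": joint angles; "qvel": joint speeds; "effort": joint torques, N m; "ee_pos": TCP position; "orientation": TCP orientation; "contact_force": force on the tool from outside, world axes, zero at the start; "ft_torque": the same for the moment, N m; "finger_gap": finger opening in m; "grasp_force": force on a finger pad.
Only numpy, scipy, OpenCV 4.12 (cv2) and the standard library are available. Lean on these libraries where they do the work, as an engineer would, in place of code of your own. Each camera call takes 0.05 s, during which the arm holds its last target. There are 200 camera calls.

## Working session

There is one attempt and no reset: what is moved stays moved. The work goes in short steps, Python scripts to look and compute and a tool call to move; the robot and the scene stay as the last step left them, time stands still between calls to the robot, and variables do not carry over. Pictures are saved under pics/ and viewed, at most 10 in all, crops included, and the job is handed in when it is done.

Besides the shell and the picture viewer there is one more tool, called after ">>>" by a JSON object that holds its "name" and its "arguments". play_rows: Moves the arm, as the interface text tells. Its arguments: {"type":"object","properties":{"increments":{"type":"array"},"force":{"type":"number"}},"required":["increments"]}

```bash
mkdir -p pics
python3 - <<'E'
from rig import robot, optics
import cv2,numpy as np
np.set_printoptions(precision=4,suppress=True)
for c in("side","top"):
    im=optics.get_image(c); cv2.imwrite(f"pics/{c}0.png",im[...,::-1])
    m=optics.camera_model(c); print(c,m["fx"],m["cx"],m["cy"]);print(np.array(m["extrinsics"]))
    for t in("cradle","tube","stop_tip","flip_stop"):
        print(t,[(round(d["score"],2),np.round(np.array(d["xy"])*[560,420],1)) for d in optics.recognise(c,t)[:4]])
s=robot.state();print(s)
E
```

```text
side 462.65421636819474 282.6274641812296 214.58745336721734
[[ 0.7425 -0.6695  0.0201 -0.4219]
 [-0.3984 -0.4655 -0.7903  0.2569]
 [ 0.5385  0.5788 -0.6123  0.7824]
 [ 0.      0.      0.      1.    ]]
cradle [(0.75, array([246.4, 213.2]))]
tube [(0.84, array([274. , 169.9])), (0.78, array([212.6, 264. ])), (0.66, array([266.6, 213.2])), (0.66, array([297. , 260.6]))]
stop_tip [(0.52, array([216. , 167.6]))]
flip_stop [(0.57, array([220.1, 167.6]))]
top 507.16379060221664 284.51680008720126 208.12041430133502
[[ 0.0066 -0.9998  0.0208 -0.0327]
 [-0.9893 -0.0095 -0.1457  0.5609]
 [ 0.1459 -0.0196 -0.9891  1.371 ]
 [ 0.      0.      0.      1.    ]]
cradle [(0.86, array([242. , 218.5]))]
tube [(0.82, array([220.2, 156.1])), (0.8, array([313.6, 230.5])), (0.75, array([270.3, 217.8])), (0.62, array([271.5, 276.8]))]
stop_tip [(0.72, array([204.3, 214.6]))]
flip_stop [(0.73, array([206.3, 217.4]))]
{'t': 0.5, 'qpos': array([-1.4482,  0.3332,  0.0399,  1.4654, -0.0134,  1.3433, -0.0585]), 'qvel': array([-0.0019, -0.0019, -0.    , -0.0008, -0.0002, -0.0013,  0.0006]), 'effort': array([ -0.0008, -65.7756,   1.3616, -40.5521,   0.0164,   0.0036,
        -0.    ]), 'ee_pos': array([0.143 , 0.634 , 0.2313]), 'orientation': array([ 0.3477,  3.1223, -0.0001]), 'contact_force': array([ 0.3569,  0.0138, -0.0315]), 'ft_torque': array([ 0.0081, -0.0402,  0.0146]), 'grasp_force': 0.0, 'finger_gap': 0.0853261178321064}
```

View images.

View pics/side0.png

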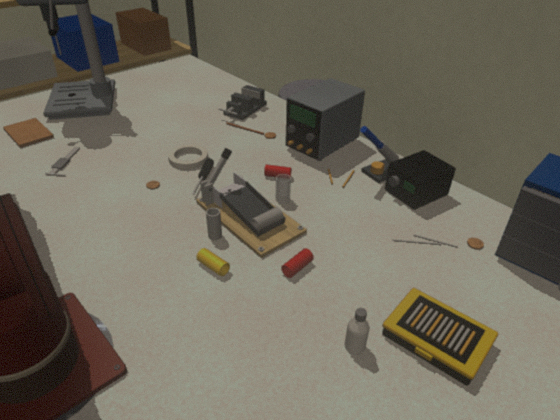

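View pics/top0.png

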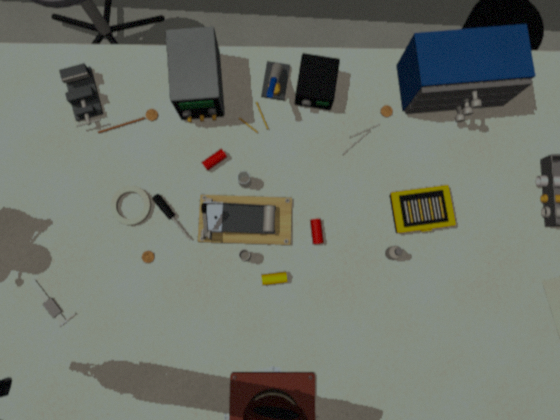

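Run:
```python
from rig import robot, optics
import cv2,numpy as np
a=cv2.imread("pics/top0.png")[185:265,185:305]; a=cv2.resize(a,None,fx=6,fy=6,interpolation=cv2.INTER_CUBIC)
b=cv2.imread("pics/side0.png")[140:255,185:315]; b=cv2.resize(b,None,fx=6,fy=6,interpolation=cv2.INTER_CUBIC)[:600]
cv2.imwrite("pics/a.png",cv2.convertScaleAbs(a,alpha=1.4));cv2.imwrite("pics/b.png",cv2.resize(cv2.convertScaleAbs(b,alpha=1.6),None,fx=.86,fy=.86))
for c in("side","top"):
    optics.get_image(c)
    for t in("cradle","tube","flip_stop","next_tube","clear_tube"):
        for d in optics.trace(c,t)[:4]:
            m=d["mask"].astype(np.uint8); r=cv2.minAreaRect(cv2.findNonZero(m)) if m.any() else None
            print(c,t,round(d["score"],2),m.sum(),np.round(np.array(d["xy"])*[560,420],1),[np.round(k,1) for k in r])
```

```text
side cradle 0.55 4329 [248.  211.9] [array([245.3, 209. ]), array([116. ,  61.2]), np.float64(46.1)]
side tube 0.9 416 [265.5 214. ] [array([267.3, 218.1]), array([13.9, 32.6]), np.float64(63.4)]
side tube 0.81 477 [211.9 263.6] [array([212.1, 261.4]), array([34.4, 14.4]), np.float64(33.7)]
side tube 0.68 499 [298.7 263.4] [array([297. , 262.4]), array([15.2, 34.8]), np.float64(50.2)]
side tube 0.66 233 [275.4 170.1] [array([277. , 170.5]), array([11., 26.]), np.float64(90.0)]
side flip_stop 0.69 284 [218.8 166.8] [array([218.6, 166.8]), array([ 8.1, 40.4]), np.float64(28.3)]
side next_tube 0.71 439 [214.4 223.3] [array([213.5, 223.5]), array([31.6, 14.3]), np.float64(85.2)]
side clear_tube 0.7 429 [283.3 184.9] [array([282.5, 188.5]), array([29., 15.]), np.float64(90.0)]
top cradle 0.58 4132 [242.1 219. ] [array([244.6, 219.3]), array([92.7, 48.7]), np.float64(1.5)]
top tube 0.8 250 [273.2 277.4] [array([273.9, 277.7]), array([10.6, 24.3]), np.float64(81.9)]
top tube 0.77 279 [215.1 158.1] [array([214.4, 159.8]), array([11.7, 24.8]), np.float64(54.5)]
top tube 0.67 277 [314.9 229.8] [array([316.2, 231.3]), array([25.2, 11.5]), np.float64(84.0)]
top tube 0.63 299 [272.7 219.6] [array([268.5, 218.5]), array([25., 11.]), np.float64(90.0)]
top flip_stop 0.46 191 [205.6 219.9] [array([204.7, 219.6]), array([33.1,  6.1]), np.float64(85.2)]
top next_tube 0.3 137 [205.8 220.2] [array([204.7, 219.5]), array([31.1,  4.5]), np.float64(86.4)]
top clear_tube 0.57 162 [243.5 175. ] [array([244., 179.]), array([16., 14.]), np.float64(90.0)]
```

View pics/a.png

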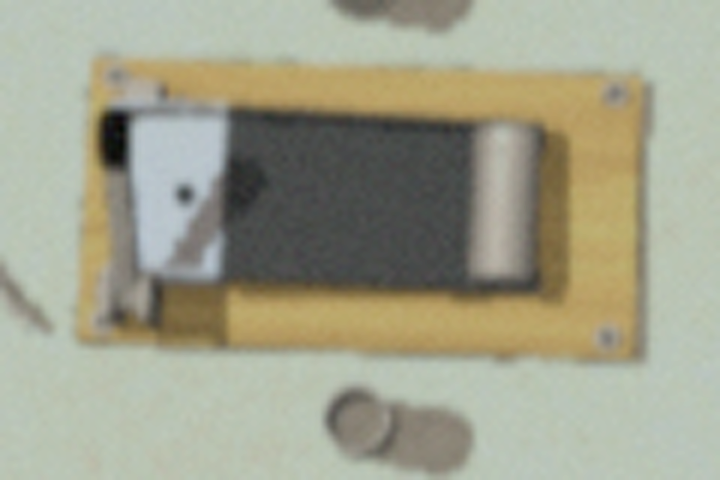

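View pics/b.png

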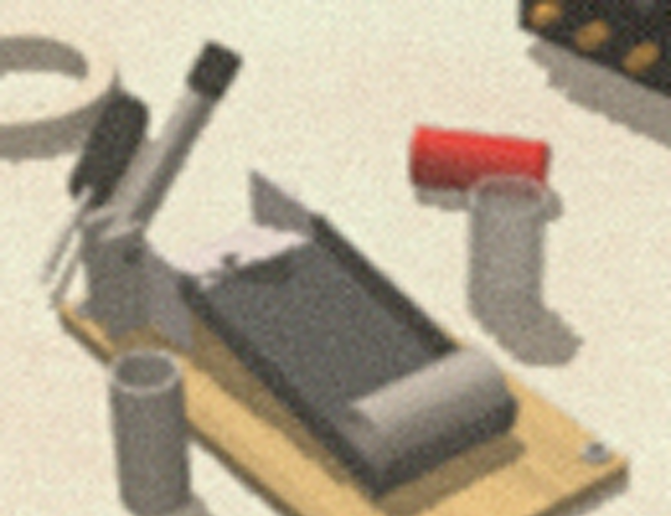

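```bash
cat > h.py <<'E'
from rig import robot, optics
import cv2,numpy as np
from scipy.optimize import least_squares
np.set_printoptions(precision=4,suppress=True)
def proj(c,P):
    m=optics.camera_model(c);E=np.array(m["extrinsics"]);p=E[:3,:3]@P+E[:3,3]
    return np.array([m["fx"]*p[0]/p[2]+m["cx"],m["fy"]*p[1]/p[2]+m["cy"]])
def c2w(v,p):
    X,Y,a=v[:3];c,s=np.cos(a),np.sin(a);return np.array([X+c*p[0]-s*p[1],Y+s*p[0]+c*p[1],p[2]])
def tip(q,r=.094): return np.array([.084,.048-r*np.cos(q),.0541+r*np.sin(q)])
E
python3 - <<'E'
from h import *
T=lambda u,v:((np.array([u,v])+.5)/6-.5+185)
S=lambda u,v:((np.array([u,v])+.5)/5.16-.5+[185,140])
L=lambda x,y,z:(lambda d,q:np.array([x,y,z])/1000)
B=lambda sx,y:(lambda d,q:np.array([d+sx*.131,y/1000,.012]))
obs=[("top",T(97,60),B(1,-68)),("top",T(643,77),B(-1,-68)),("top",T(636,356),B(-1,68)),("top",T(80,342),B(1,68)),
("top",T(505,201),L(-85,0,37)),("top",T(541,125),L(-98,-40,32)),("top",T(541,290),L(-98,40,32)),
("top",T(115,138),lambda d,q:tip(q)),("side",S(214,70),lambda d,q:tip(q)),
("side",S(628,462),B(-1,-68)),("side",S(62,307),B(1,68)),("side",S(435,402),L(-85,0,37))]
f=lambda v:np.concatenate([proj(c,c2w(v,g(v[3],v[4])))-p for c,p,g in obs])
r=least_squares(f,[.5,0,1.57,0,1.],loss="soft_l1")
print(r.x);print(f(r.x).reshape(-1,2))
v=r.x; np.save("v.npy",v)
for n,p in dict(tube=[-.085,0,.037],foot=[-.098,0,.018],seat=[.063,0,.0541],pivot=[.084,.048,.0541],tip=tip(v[4]),tip0=tip(0)).items():print(n,c2w(v,np.array(p)),[proj(c,c2w(v,np.array(p))) for c in("top","side")])
from scipy.spatial.transform import Rotation as R
print(R.from_rotvec(robot.state()["orientation"]).as_matrix())
E
```

```text
[ 0.5342  0.0987  1.5483 -0.0169  0.8879]
[[-0.4417 -0.9205]
 [ 0.5477 -0.797 ]
 [ 0.4209  0.3178]
 [-0.1914 -0.2037]
 [ 0.6435  0.3748]
 [-0.2318 -0.7306]
 [-1.149   0.1725]
 [ 0.6463  0.1934]
 [ 0.0279  0.1196]
 [ 0.9927 -0.4741]
 [-1.1875 -0.1896]
 [-1.6702  1.1509]]
tube [0.5323 0.0137 0.037 ] [array([269.3935, 218.4582]), array([267.229 , 218.6548])]
foot [0.532  0.0007 0.018 ] [array([274.0593, 219.4484]), array([270.8291, 227.8997])]
seat [0.5357 0.1617 0.0541] [array([215.4422, 215.9831]), array([228.9125, 184.1443])]
pivot [0.4881 0.1837 0.0541] [array([206.8805, 233.1601]), array([207.591 , 187.3752])]
tip [0.5474 0.1824 0.127 ] [array([204.3963, 207.7767]), array([226.0977, 153.2824])]
tip0 [0.5821 0.1816 0.0541] [array([208.6324, 199.2141]), array([238.9657, 174.0851])]
[[-0.9755  0.22   -0.    ]
 [ 0.22    0.9755  0.    ]
 [ 0.     -0.     -1.    ]]
```

```bash
cat >> h.py <<'E'
from scipy.spatial.transform import Rotation as R
def go(*pts):
    v=np.load("v.npy");s=robot.state();M=R.from_rotvec(s["orientation"]).as_matrix()
    c,n=np.cos(v[2]),np.sin(v[2]);d=s["ee_pos"]-[v[0],v[1],0]
    print("t",s["t"],"tcp cradle mm",np.array([c*d[0]+n*d[1],-n*d[0]+c*d[1],d[2]])*1000,"F",s["contact_force"],"gap",s["finger_gap"])
    print("yaw err deg",np.degrees((np.arctan2(M[1,1],M[0,1])-v[2])), "tilt", M[:,2])
    for p in pts: print(p,"->",M.T@(c2w(v,np.array(p)/1000)-s["ee_pos"])*1000)
E
python3 -c "
from h import *
go([84,-3,180])"
```

```text
t 1.1 tcp cradle mm [526.459  403.1553 231.3056] F [ 0.4117  0.3836 -0.1876] gap 0.08544490136833593
yaw err deg -11.423123089349858 tilt [-0.  0. -1.]
[84, -3, 180] -> [-485.7409 -353.2541   51.3003]
```

>>> {"name": "play_rows", "arguments": {"increments": [[-40,-29,0,-4,1],[-80,-58,0,-8,1],[-120,-87,0,-11.4,1],[-160,-116,0,-11.4,1],[-200,-145,0,-11.4,1]]}}

```text
t: 1.6
ee_pos: [0.3073, 0.4469, 0.2315]
orientation: [0.036, 3.141, 0.001]
contact_force: [1.8, 1.0, 0.1]
finger_gap: 0.0121
grasp_force: 0.0
```

```bash
python3 -c "
from h import *
go([84,-3,180])"
```

```text
t 1.6 tcp cradle mm [343.0555 234.707  231.5285] F [1.8051 1.0309 0.1409] gap 0.012066529971857328
yaw err deg -0.016185855743799105 tilt [ 0.0001  0.0005 -1.    ]
[84, -3, 180] -> [-237.7737 -259.0156   51.4206]
```

>>> {"name": "play_rows", "arguments": {"increments": [[-33,-36,0,0,1],[-66,-72,0,0,1],[-99,-108,0,0,1],[-132,-144,0,0,1],[-165,-180,0,0,1]]}}

```text
t: 2.1
ee_pos: [0.4681, 0.2632, 0.2317]
orientation: [0.036, 3.141, 0.001]
contact_force: [0.2, -0.0, -1.2]
finger_gap: -0.0002
grasp_force: 0.0
```

>>> {"name": "play_rows", "arguments": {"increments": [[-30,-33,0,0,1],[-60,-66,0,0,1],[-73,-79,20,0,1],[-73,-79,45,0,1],[-73,-79,51,0,1]]}}

```text
t: 2.6
ee_pos: [0.5372, 0.1831, 0.1779]
orientation: [-0.038, -3.138, 0.003]
contact_force: [-0.6, 1.1, -0.2]
finger_gap: -0.0001
grasp_force: 0.0
```

Run:
```python
from h import *
go([84,-3,150])
ims=[]
for c,(x,y) in dict(side=(150,90),top=(150,150)).items():
    im=optics.get_image(c)[...,::-1][y:y+130,x:x+130]; ims.append(cv2.resize(im,None,fx=3,fy=3,interpolation=cv2.INTER_CUBIC))
    print([(d["score"],np.array(d["xy"])*[560,420]) for d in optics.recognise(c,"stop_tip")])
cv2.imwrite("pics/c.png",cv2.convertScaleAbs(np.hstack(ims),alpha=1.5))
```

```text
t 2.6 tcp cradle mm [ 84.4935  -1.0646 177.88  ] F [-0.5573  1.051  -0.2439] gap -0.00011939168421178435
yaw err deg -0.10186405680405565 tilt [-0.0033 -0.0018 -1.    ]
[84, -3, 150] -> [-2.0267 -0.4374 27.8744]
[(0.78, array([217.28, 168.21]))]
[(0.71, array([249.592, 221.088]))]
```

View pics/c.png

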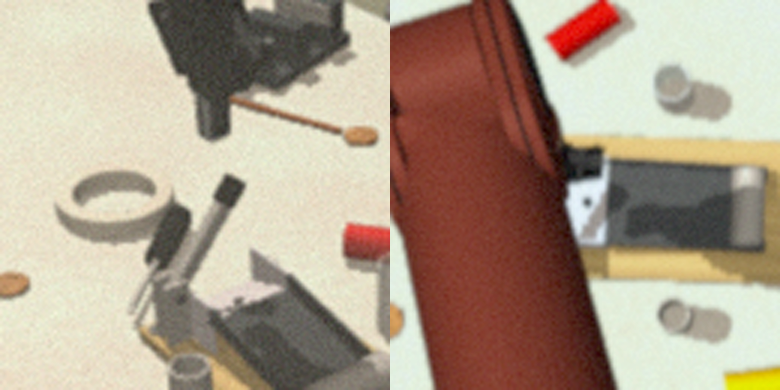

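>>> {"name": "play_rows", "arguments": {"increments": [[-2,0,15,0,1],[-3,0,30,0,1],[-5,0,40,0,1],[-7,0,50,0,1],[-9,0,60,0,1]]}}

```text
t: 3.3
ee_pos: [0.5472, 0.184, 0.1193]
orientation: [-0.036, -3.141, 0.0]
contact_force: [-0.1, 0.1, 0.8]
finger_gap: -0.0001
grasp_force: 0.4
```

>>> {"name": "play_rows", "arguments": {"increments": [[-2,0,10,0,1],[-4,0,20,0,1],[-7,0,30,0,1],[-10,0,40,0,1],[-12,0,48,0,1]]}}

```text
t: 3.8
ee_pos: [0.5593, 0.1836, 0.0713]
orientation: [-0.036, -3.141, 0.0]
contact_force: [0.3, 0.4, 1.0]
finger_gap: -0.0
grasp_force: 0.3
```

Run:
```python
from h import *
go([84,-23,60])
```

```text
t 3.8 tcp cradle mm [ 85.4824 -23.1475  71.2814] F [0.321  0.3986 0.9607] gap -2.3686462670825148e-05
yaw err deg -0.032206128531233176 tilt [-0.0005 -0.0003 -1.    ]
[84, -23, 60] -> [ 0.1414 -1.4788 11.2819]
```

>>> {"name": "play_rows", "arguments": {"increments": [[0,-1,4,0,1],[0,-1,8,0,1],[0,-1,10,0,1],[0,-1,11,0,1],[0,-1,11.5,0,1]]}}

```text
t: 4.3
ee_pos: [0.5593, 0.1827, 0.0613]
orientation: [0.036, 3.141, 0.0]
contact_force: [-3.4, -0.3, 6.1]
finger_gap: -0.0001
grasp_force: 2.9
```

>>> {"name": "play_rows", "arguments": {"increments": [[0,0,-20,0,1],[0,0,-55,0,1],[5,-35,-75,0,1],[10,-75,-75,0,1],[15,-120,-75,0,1]]}}

```text
t: 4.8
ee_pos: [0.5418, 0.0629, 0.1369]
orientation: [0.033, 3.139, 0.002]
contact_force: [0.3, -0.4, -0.6]
finger_gap: 0.0003
grasp_force: 0.0
```

>>> {"name": "play_rows", "arguments": {"increments": [[4,-40,0,0,1],[8,-80,0,0,1],[8,-105,0,0,1],[8,-105,20,0,1],[8,-105,40,0,1]]}}

```text
t: 5.3
ee_pos: [0.5317, -0.0427, 0.0962]
orientation: [0.039, 3.139, 0.001]
contact_force: [0.2, 1.0, -0.1]
finger_gap: 0.0002
grasp_force: 0.0
```

Run:
```python
from h import *
go([-140,0,29])
ims=[]
for c,(x,y) in dict(side=(190,130),top=(180,150)).items():
    im=optics.get_image(c)[...,::-1][y:y+130,x:x+130]; ims.append(cv2.resize(im,None,fx=3,fy=3,interpolation=cv2.INTER_CUBIC))
    print([(d["score"],np.array(d["xy"])*[560,420]) for d in optics.recognise(c,"stop_tip")+optics.recognise(c,"tube")])
cv2.imwrite("pics/d.png",cv2.convertScaleAbs(np.hstack(ims),alpha=1.5))
```

```text
t 5.3 tcp cradle mm [-141.4524   -0.6423   96.2421] F [ 0.2415  1.0126 -0.0533] gap 0.00018895925208427803
yaw err deg -0.14498882139706978 tilt [ 0.0026  0.0006 -1.    ]
[-140, 0, 29] -> [ 0.8168  1.4094 67.2411]
[(0.95, array([269.08 , 217.308])), (0.64, array([212.8  , 261.492])), (0.64, array([224.672, 179.508])), (0.58, array([295.176, 263.886])), (0.48, array([200.928, 170.394])), (0.39, array([246.512, 213.108]))]
[(0.69, array([205.408, 218.484])), (0.69, array([315.672, 233.31 ])), (0.51, array([214.928, 159.894]))]
```

View pics/d.png

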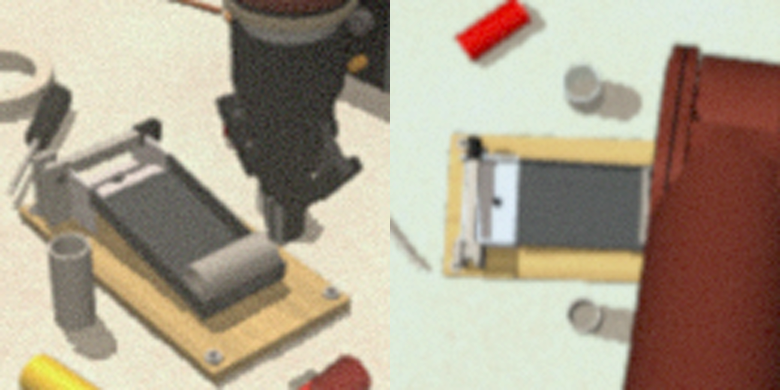

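>>> {"name": "play_rows", "arguments": {"increments": [[1,0,25,0,1],[1,0,50,0,1],[1,0,66,0,1],[1,5,66,0,1],[1,10,66,0,1]]}}

```text
t: 6.1
ee_pos: [0.5309, -0.0312, 0.0308]
orientation: [0.036, 3.141, -0.0]
contact_force: [1.2, -1.0, 0.3]
finger_gap: 0.0001
grasp_force: 0.0
```

>>> {"name": "play_rows", "arguments": {"increments": [[0,4,0,0,1],[0,8,0,0,1],[0,11,0,0,1],[0,14,0,0,1],[0,17,0,0,1]]}}

```text
t: 6.6
ee_pos: [0.5308, -0.0145, 0.0301]
orientation: [0.036, 3.141, -0.0]
contact_force: [0.1, -2.0, 2.4]
finger_gap: -0.0002
grasp_force: 1.1
```

Run:
```python
from h import *
go([-115,0,30])
optics.get_image("side")
print([(d["score"],np.array(d["xy"])*[560,420]) for d in optics.recognise("side","tube")])
```

```text
t 6.6 tcp cradle mm [-113.2398    0.8884   30.0554] F [ 0.143  -1.9724  2.4038] gap -0.00023859176247690173
yaw err deg -0.027002822771521412 tilt [ 0.0004 -0.0001 -1.    ]
[-115, 0, 30] -> [-0.8892 -1.7598  0.0558]
[(0.84, array([295.624, 260.61 ])), (0.65, array([260.176, 216.006])), (0.58, array([211.68 , 261.282])), (0.52, array([229.376, 180.894]))]
```

>>> {"name": "play_rows", "arguments": {"increments": [[-1,5,-1,0,1],[-1,10,-2,0,1],[-1,15,-3,0,1],[-1,20,-4,0,1],[-1,25,-4.5,0,1]]}}

```text
t: 7.2
ee_pos: [0.5324, 0.0108, 0.0345]
orientation: [0.036, 3.141, -0.0]
contact_force: [-0.3, -1.7, 1.7]
finger_gap: 0.0
grasp_force: 1.2
```

Run:
```python
from h import *
go([-88,0,34])
v=np.load("v.npy")
optics.get_image("side")
print([(d["score"],np.array(d["xy"])*[560,420]) for d in optics.recognise("side","tube")])
for x in(-70,-60,-50):print(x,proj("side",c2w(v,np.array([x/1000,0,.037+(x+85)*.176/1000]))))
```

```text
t 7.2 tcp cradle mm [-87.9391  -0.1166  34.5382] F [-0.2954 -1.7359  1.6737] gap 6.3012190555247565e-06
yaw err deg -0.017258446119175493 tilt [ 0.0003 -0.     -1.    ]
[-88, 0, 34] -> [ 0.1168 -0.0609  0.5381]
[(0.85, array([211.904, 262.584])), (0.78, array([251.72, 210.21])), (0.73, array([295.12 , 261.618])), (0.57, array([287.672, 170.814]))]
-70 [263.0905 214.6171]
-60 [260.3626 211.9559]
-50 [257.6594 209.3186]
```

>>> {"name": "play_rows", "arguments": {"increments": [[0,6,-1,0,1],[0,12,-2,0,1],[0,18,-3,0,1],[0,24,-4,0,1],[0,30,-5.3,0,1]]}}

```text
t: 7.8
ee_pos: [0.5329, 0.0409, 0.0397]
orientation: [-0.036, -3.141, 0.0]
contact_force: [0.7, -1.8, 1.6]
finger_gap: -0.0002
grasp_force: 0.9
```

>>> {"name": "play_rows", "arguments": {"increments": [[0,6,-1,0,1],[0,12,-2,0,1],[0,18,-3,0,1],[0,24,-4,0,1],[0,30,-5.3,0,1]]}}

```text
t: 8.3
ee_pos: [0.5336, 0.0708, 0.045]
orientation: [-0.036, -3.141, 0.0]
contact_force: [-0.2, -2.0, 2.0]
finger_gap: -0.0001
grasp_force: 0.9
```

>>> {"name": "play_rows", "arguments": {"increments": [[0,5,-1,0,1],[0,10,-2,0,1],[0,15,-3,0,1],[0,20,-3.5,0,1],[0,24,-4,0,1]]}}

```text
t: 8.8
ee_pos: [0.5342, 0.0947, 0.049]
orientation: [0.036, 3.141, 0.0]
contact_force: [-0.1, -1.4, 0.9]
finger_gap: -0.0002
grasp_force: 1.1
```

Run:
```python
from h import *
go([16,0,51])
v=np.load("v.npy")
im=optics.get_image("side")
print([(d["score"],np.array(d["xy"])*[560,420]) for d in optics.recognise("side","tube")])
for x in(20,30,40):print(x,proj("side",c2w(v,np.array([x/1000,0,.037+(x+85)*.176/1000]))))
cv2.imwrite("pics/e.png",cv2.convertScaleAbs(cv2.resize(np.ascontiguousarray(im[130:260,190:320,::-1]),None,fx=4,fy=4,interpolation=cv2.INTER_CUBIC),alpha=1.5))
```

```text
t 8.8 tcp cradle mm [-3.9663 -0.0433 49.0081] F [-0.0642 -1.3793  0.8668] gap -0.00016518396880492128
yaw err deg -0.02083928391107703 tilt [ 0.0001  0.     -1.    ]
[16, 0, 51] -> [ 0.0505 19.9663 -1.9917]
[(0.93, array([294.784, 262.206])), (0.83, array([212.52 , 262.794])), (0.75, array([232.12 , 188.202])), (0.51, array([278.208, 171.402]))]
20 [239.3986 191.5032]
30 [236.8807 189.0467]
40 [234.3846 186.6115]
```

View pics/e.png

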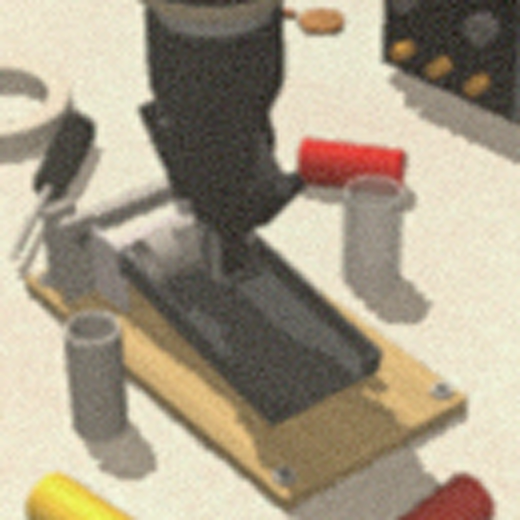

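>>> {"name": "play_rows", "arguments": {"increments": [[0,3,-0.5,0,1],[0,6,-1,0,1],[0,9,-1.5,0,1],[0,12,-2,0,1],[0,14,-2.3,0,1]]}}

```text
t: 9.4
ee_pos: [0.5345, 0.1086, 0.0513]
orientation: [0.036, 3.141, 0.0]
contact_force: [0.1, -1.2, 1.2]
finger_gap: 0.0002
grasp_force: 1.1
```

>>> {"name": "play_rows", "arguments": {"increments": [[0,1,0,0,1],[0,2,0,0,1],[0,3,0,0,1],[0,4,0,0,1],[0,5,0,0,1]]}}

```text
t: 9.9
ee_pos: [0.5345, 0.1135, 0.0511]
orientation: [-0.036, -3.141, -0.0]
contact_force: [-0.0, -0.7, 0.4]
finger_gap: 0.0003
grasp_force: 0.2
```

Run:
```python
from h import *
go([16,0,51])
v=np.load("v.npy")
im=optics.get_image("side")
print([(d["score"],np.array(d["xy"])*[560,420]) for d in optics.recognise("side","tube")])
print(proj("side",c2w(v,np.array([.042,0,.0594]))),proj("side",c2w(v,np.array([.063,0,.0541]))))
```

```text
t 9.9 tcp cradle mm [14.8098  0.0815 51.1317] F [-0.0178 -0.6581  0.4232] gap 0.00025012243942763217
yaw err deg -0.02158088753650589 tilt [-0.0002  0.0001 -1.    ]
[16, 0, 51] -> [-0.0811  1.1902  0.1318]
[(0.84, array([275.912, 169.092])), (0.63, array([295.624, 262.71 ])), (0.63, array([212.912, 262.794])), (0.54, array([228.424, 185.892]))]
[233.8871 186.1105] [228.9125 184.1443]
```

>>> {"name": "play_rows", "arguments": {"increments": [[0,1,0,0,1],[0,2,0,0,1],[0,3,0,0,1],[0,4,0,0,1],[0,4,0,0,1]]}}

```text
t: 10.5
ee_pos: [0.5346, 0.1175, 0.0512]
orientation: [-0.035, -3.141, 0.0]
contact_force: [-0.5, 0.3, 0.1]
finger_gap: -0.0001
grasp_force: 0.0
```

Run:
```python
from h import *
go([16,0,51])
v=np.load("v.npy")
im=optics.get_image("side")
print([(d["score"],np.array(d["xy"])*[560,420]) for d in optics.recognise("side","tube")])
cv2.imwrite("pics/f.png",cv2.convertScaleAbs(cv2.resize(np.ascontiguousarray(im[140:240,190:290,::-1]),None,fx=5,fy=5,interpolation=cv2.INTER_CUBIC),alpha=1.6))
```

```text
t 10.5 tcp cradle mm [18.8297  0.015  51.1885] F [-0.5327  0.3233  0.0962] gap -7.314865892849433e-05
yaw err deg -0.005660881943158787 tilt [-0.0001 -0.     -1.    ]
[16, 0, 51] -> [-0.0153 -2.8297  0.1885]
[(0.8, array([211.288, 262.92 ])), (0.65, array([224.672, 182.7  ])), (0.58, array([276.584, 170.184])), (0.57, array([297.192, 258.51 ])), (0.21, array([358.008, 332.22 ]))]
```

View pics/f.png

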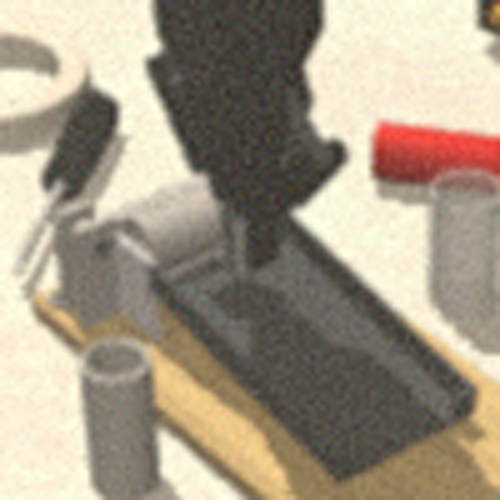

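The tube has dropped into the hollow at about (150–220, 225) in the crop, and the finger no longer touches it. I'll back off downhill, raise the arm and check.

>>> {"name": "play_rows", "arguments": {"increments": [[0,-6,-1,0,1],[0,-18,-4,0,1],[0,-30,-20,0,1],[0,-60,-55,0,1],[0,-95,-90,0,1]]}}

```text
t: 11.1
ee_pos: [0.5318, 0.021, 0.142]
orientation: [-0.034, -3.14, 0.001]
contact_force: [1.7, 0.1, 0.7]
finger_gap: -0.0001
grasp_force: 0.0
```

>>> {"name": "play_rows", "arguments": {"increments": [[0,-40,-20,0,1],[0,-80,-30,0,1],[0,-80,-30,0,1],[0,-80,-30,0,1],[0,-80,-30,0,1]]}}

```text
t: 11.6
ee_pos: [0.5303, -0.0572, 0.1709]
orientation: [-0.035, -3.141, -0.0]
contact_force: [-0.7, 0.3, -0.9]
finger_gap: 0.0002
grasp_force: 0.0
```

Run:
```python
from h import *
go()
v=np.load("v.npy");ims=[]
for c,(x,y) in dict(side=(190,130),top=(180,150)).items():
    im=optics.get_image(c); ims.append(cv2.resize(np.ascontiguousarray(im[y:y+130,x:x+130,::-1]),None,fx=3,fy=3,interpolation=cv2.INTER_CUBIC))
    print([(d["score"],np.array(d["xy"])*[560,420]) for d in optics.recognise(c,"tube")],proj(c,c2w(v,np.array([.063,0,.0541]))))
cv2.imwrite("pics/g.png",cv2.convertScaleAbs(np.hstack(ims),alpha=1.5))
```

```text
t 11.6 tcp cradle mm [-155.9074    0.411   170.8541] F [-0.6566  0.3138 -0.9478] gap 0.00023240972630104897
yaw err deg 0.005756661210219145 tilt [-0.0007  0.0003 -1.    ]
[(0.79, array([211.624, 260.988])), (0.65, array([227.192, 181.314])), (0.59, array([297.696, 262.206])), (0.49, array([273.504, 169.512]))] [228.9125 184.1443]
[(0.57, array([219.912, 215.586])), (0.57, array([214.592, 156.198])), (0.5, array([240.016, 252.798])), (0.39, array([264.096, 278.586]))] [215.4422 215.9831]
```

View pics/g.png

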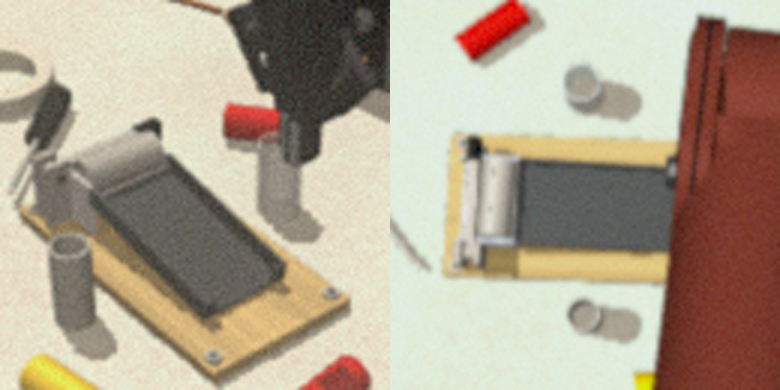

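The top view puts the tube at about (215.7, 216). The seat should project to (215.4, 216.0), so they match. The stop is level and the arm is clear.

```bash
python3 -c "
from rig import robot
print(robot.sign_off())"
```

```text
the job is handed in; nothing more can be done
None
```

The job is handed in: the flip stop is level and the tube rests in the hollow against it, matching the seat position in the last top picture. The arm is clear and it took about 12 s of the 48 s; the sign-off returned no verdict.

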